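# Index the soap dispenser to the yellow cup

## Robot

A 7-joint arm with a two-finger parallel gripper is mounted at the origin on the work surface. World frame = base frame: x ahead of the robot, y to its left, z up, the work surface at z = 0. Lengths are in m, angles in degrees, forces in N, time in s.
With the tool pointing down it reaches from about 0.35 to 0.9 m from the base axis. Payload 19.9 kg.
Tool frame: the origin (TCP) lies at the very end of the fingers, on their centre line; the grasp point (between the pads) lies 19 mm behind it (r.pinch_z is the distance from the TCP to the grasp point, in m); z points along the fingers, x is the direction in which the jaws open and shut, and the axes are right-handed (so a half turn about z gives the same grasp; the last joint's range is limited). The gripper opens to 85 mm and grips with 20 to 120 N. Pads are 22 mm wide; open, the fingers measure 114 mm over their backs; the gripper's body (76 mm by 85 mm) begins 54 mm behind the grasp point. The pads swing forward as they close: fully open they stand 13 mm farther back than shut.
Start: joints at [-72.164, 23.915, -0.59, 92.452, 0.269, 63.638, -3.037], TCP at [0.216, 0.586, 0.231] pointing down, gripper open.
Joint ranges: [-161.28, 161.28], [-22.2, 115.67], [-73.04, 71.86], [3.21, 147.25], [-68.34, 248.33], [10.77, 114.83], [-161.83, 161.83]. Speed limits (degrees/s): [108.29, 108.29, 136.94, 136.94, 172.46, 172.46, 172.46].

## Interface

Orientations are given as a 3x3 rotation matrix whose columns are the frame's x, y, z axes.
In Python, from cell import r, optics, job, nets gives the robot as it stands. The module is installed in compiled form; this text tells all that it offers. Calls block until the motion is done:
- r.move_pose(position, orientation): joint-space move of the TCP to a pose.
- r.move_linear(position, frame=None, feed=0.15): straight line of the TCP; frame=None keeps the orientation; feed is the mean speed in m/s.
- r.move_j(angles): joint-space move.
- r.set_gripper(opening, effort=None): opening from 0.0 (shut) to 1.0 (fully open); effort is the grip in N (None keeps the last); returns when the fingers have stopped.
- r.sleep(seconds).
- r.solve_ik(position, orientation): joint angles nearest the present ones, or None.
- r.read_state(): the state.
- optics.read_camera(name): name is "scene" or "top" or "wrist"; returns a dict with "img" (480x640x3 uint8, red, green, blue), "intrinsics" (3x3 intrinsics, pixels), "R" (3x3) and "t" (3): a world point X has camera coordinates R X + t; the wrist camera has in their place "tool_from_camera" (4x4, takes a point from camera to tool coordinates, whose origin is the TCP and whose axes are the tool frame's). Camera axes: x right, y down, z forward; pixel columns grow to the right and rows downward; lengths in m; the calibration is good to about 2 mm. A picture is of the moment at which its call begins: read the wrist's pose just before it. There is no depth.
A pose or a line that the arm cannot do raises r.Unreachable and nothing moves.
- job.sign_off(): hands the job in, once; it reports no verdict.
Trained networks look in a picture, given as the dict that the camera call returned (one of the last four; its "shot" number tells which), for a name from the list of things; names that differ only in an ending like _2 or _b are one class to them, and where a whole thing is asked for, a point or a joint stands for the part that bears it (a point fixed in the world has none). Each returns a list of dicts, best first, with "score" (0 to 1); they miss things now and then, are a little off and sometimes report something else, mostly with a low value. They report only what shows in the picture. A call takes as long as a camera call. They do not tell look-alikes from the thing itself.
- nets.spot_in(target, picture): "centre" ([row, column] in pixels, amid what is visible of it).
- nets.outline_of(target, picture): "pixels" (480x640 bool, what is visible of it) and "centre" ([row, column] in pixels, amid what is visible of it).
The state is a dict: "time_s": time; "q": joint angles; "dq": joint speeds; "joint_torque": joint torques, N m; "tcp_pos": TCP position; "eef_rot": TCP orientation; "wrist_force": force on the tool from outside, world axes, zero at the start; "moment": the same for the moment, N m; "grip_width": opening from 0.0 (shut) to 1.0 (fully open).
Only numpy, scipy, OpenCV 4.12 (cv2) and the standard library are available. Lean on these libraries where they do the work, as an engineer would, in place of code of your own. Each camera call takes 0.05 s, during which the arm holds its last target.

## Task

On the laundry table, pull up the spring plunger of the soap dispenser, turn the dispenser until its chute is over the yellow cup, and let the plunger's pin drop fully home in the hole there so that the dispenser is locked; then let go. That hole is only roughly where the cup suggests: feel for it with the pin, gently, and never force the pin against the plate or the side of a hole. Do not disturb the cups, the bottle or the jar.

Things in the scene. Friction and masses are not known exactly. Their poses are not given: they have to be found in the camera images.
- base: fixed round aluminium index plate, 290 mm diameter, 30 mm thick; origin at the centre of its underside on the table, z up = the axis on which the dispenser turns. The starting hole lies on its -x side
- start_hole (a point): mouth of the starting hole, in the plate's top, 115 mm from the axis. Two more holes at this radius, each in a blue 60 x 36 mm patch, lie one to each side, 45 degrees away give or take 10 (differs each time, not measured). Holes are 12 mm wide, the pin 10 mm and 11 mm deep when home; sharp edges. The plate between is smooth, level within 1 mm: a lowered pin slides on it and drops in at a hole
- carousel (a joint): angle of the dispenser on the plate, rad: 0 at the start (pin in the starting hole), positive anticlockwise from above, stops at -1.05 and +1.05. Turning it takes about 2 N at the knob with the pin up, 4 to 8 N with it sliding on the plate. Knob and chute lie on opposite sides and turn together; between them a white 170 mm disc carries a 78 x 88 mm hopper on the chute's side, up to 124 mm above the table
- chute_end (a point): middle of the lip of the dispenser's steel chute, 195 mm from the axis, 95 mm above the table; opposite the knob
- plunger (a joint): lift of the spring plunger, m: 0 = pin fully home in a hole, about 0.011 = pin tip resting on top of the plate, 0.022 = upper stop. The spring pulls it down with about 6.5 N at 0, 9 N at 0.011 and 12 N at 0.022, with some damping; it moves straight up and down
- knob (a point): centre of the plunger's black round knob (red dot on top), 26 mm diameter, 34 mm high, upright, 115 mm from the axis; 93 mm above the table when the pin is home; it rises with the plunger. Below it is an 8 mm gap with a 12 mm shaft, then a 22 mm diameter steel sleeve, then a white arm 36 mm wide whose top is 46 mm above the table
- pin: the plunger's 10 mm steel pin; origin at the centre of its flat tip. More than 30 N on it from the plate or a hole counts as forcing it; when it drops into a hole under a moving hand the push rises steeply, so stop at about 13 N
- yellow_cup_rim (a point): centre of the mouth of the loose yellow cup, 90 mm diameter, 75 mm high, on the table beside the plate on its far side, within about 35 mm of the place where the chute comes to at one of the two blue holes
- white_cup_rim (a point): the same for the white cup of equal size, at the other blue hole's place
- softener: loose red bottle, 68 mm diameter, 190 mm high, near the plate's side; origin at the centre of its underside
- tablet_jar: loose white jar with blue lid, 72 mm diameter, 100 mm high, near the plate's other side; origin at the centre of its underside
Mind the look-alikes: they are no part of the job. Of the things that look like the part that bears yellow_cup_rim, the largest one is meant.

How it is judged:
By the outcome, as a careful person would: the job done as asked, in the order asked, and still so for the second after the job is handed in, with the robot touching nothing.
It also fails if it takes over 53 s, if anything falls off the work surface, if the arm or the gripper's body presses on something with over 40 N, if the wrist force passes 120 N, or if a joint passes its speed limit or range.

## Working session

There is one attempt and no reset: what is moved stays moved. The work goes in short steps, each a Python script; the robot and the scene stay as the last script left them, time stands still between calls to the robot, and variables do not carry over. Pictures are saved under pics/ and viewed, and the job is handed in when it is done.

```bash
mkdir -p pics; python3 - <<'E'
from cell import r,optics,nets
import cv2
for n in ["scene","top"]:
    p=optics.read_camera(n)
    cv2.imwrite(f"pics/{n}0.png",p["img"][:,:,::-1])
    print(n,p["intrinsics"].tolist(),p["R"].tolist(),p["t"].tolist())
    for k in ["knob","yellow_cup_rim","white_cup_rim","chute_end","base","softener","tablet_jar"]:
        print(k,[(round(d["score"],2),[round(float(x)) for x in d["centre"]]) for d in nets.spot_in(k,p)][:5])
s=r.read_state();print(s["time_s"],s["tcp_pos"],s["wrist_force"],s["eef_rot"])
E
```

```text
scene [[510.5546857686968, 0.0, 317.91134065398813], [0.0, 510.5546857686968, 242.06671064385992], [0.0, 0.0, 1.0]] [[-0.5502952865345757, 0.8347123940930995, -0.020744077834293703], [0.5765915861639149, 0.3619218050290077, -0.7324989759784826], [-0.6039182398162932, -0.4150515946143455, -0.6804520067023676]] [0.33221312874919473, -0.3209355340349042, 1.6717844557553152]
knob [(0.6, [199, 362])]
yellow_cup_rim [(0.88, [211, 228]), (0.81, [283, 232]), (0.79, [236, 252])]
white_cup_rim [(0.69, [244, 334]), (0.58, [295, 319])]
chute_end [(0.97, [237, 321])]
base [(0.58, [248, 332])]
softener [(0.77, [180, 264])]
tablet_jar [(0.92, [277, 422])]
top [[596.9541419284786, 0.0, 324.56754757999573], [0.0, 596.9541419284786, 251.32345007639543], [0.0, 0.0, 1.0]] [[-0.019423802874673313, -0.9997814434409775, -0.007731832445215583], [-0.9830959760157745, 0.02050666572582626, -0.18193894196240806], [0.18205773211670276, 0.004067187220215182, -0.9832794313747434]] [0.07122257187949128, 0.6508837783279573, 1.3596858396729374]
knob []
yellow_cup_rim [(0.93, [264, 462]), (0.78, [239, 410]), (0.56, [188, 384])]
white_cup_rim [(0.85, [214, 304])]
chute_end [(0.73, [282, 341])]
base [(0.79, [280, 343]), (0.46, [281, 229])]
softener [(0.88, [307, 447])]
tablet_jar [(0.68, [283, 343]), (0.62, [282, 230])]
0.8 [0.21594089 0.58648209 0.23126352] [ 0.07110933 -0.32426589  0.67570026] [[ 3.45532556e-01  9.38406763e-01  2.47385032e-05]
 [ 9.38406760e-01 -3.45532552e-01 -9.40993155e-05]
 [-7.97554759e-05  5.57291556e-05 -9.99999995e-01]]
```

View pics/scene0.png

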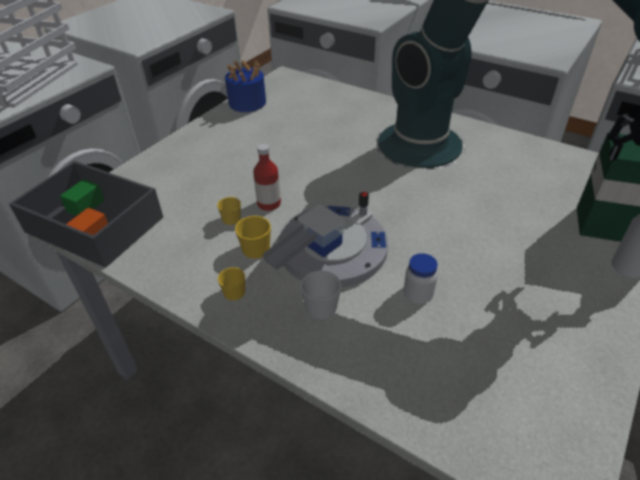

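View pics/top0.png

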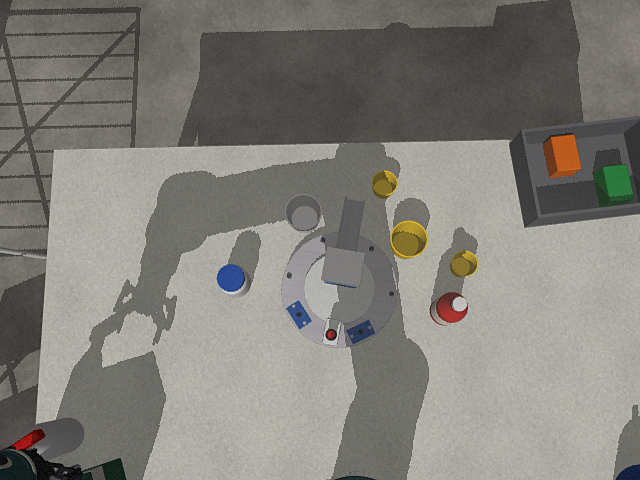

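The scene shows the big yellow cup at scene (237,253) and top (239,410). The small yellow look-alikes are at top (184,384) and (264,463). The knob's red dot is at top (335,331), and the blue patches are at top (314,299) and (332,361). The chute has to turn clockwise, so the angle is negative and the knob goes to the left patch. Next I'll measure positions.

```bash
cat > h.py <<'E'
import numpy as np,cv2
from cell import r,optics,nets
def ray(p,u,v,z):
    K=p["intrinsics"];R=np.array(p["R"]);t=np.array(p["t"])
    d=R.T@np.linalg.inv(K)@np.array([u,v,1.]);c=-R.T@t
    return c+d*(z-c[2])/d[2]
def proj(p,X):
    x=np.array(p["R"])@np.array(X)+np.array(p["t"]);x=np.array(p["intrinsics"])@x;return x[:2]/x[2]
E
python3 - <<'E'
from h import *
p=optics.read_camera("top");im=p["img"]
hsv=cv2.cvtColor(im,cv2.COLOR_RGB2HSV)
blue=((hsv[...,0]>105)&(hsv[...,0]<125)&(hsv[...,1]>120)).astype('uint8')
n,l,st,c=cv2.connectedComponentsWithStats(blue)
for i in range(1,n):
    if st[i,4]>80: print("blue",st[i],c[i],ray(p,*c[i],0.03).round(4))
red=(((hsv[...,0]<8)|(hsv[...,0]>172))&(hsv[...,1]>130)).astype('uint8')
n,l,st,c=cv2.connectedComponentsWithStats(red)
for i in range(1,n):
    if st[i,4]>15: print("red",st[i],c[i],ray(p,*c[i],0.110).round(4))
for k,z in [("yellow_cup_rim",.075),("white_cup_rim",.075),("softener",.19),("tablet_jar",.1),("chute_end",.095),("base",.03)]:
    for d in nets.outline_of(k,p)[:4]:
        m=d["pixels"].astype('uint8');cs,_=cv2.findContours(m,0,2)
        (a,b),rr=cv2.minEnclosingCircle(max(cs,key=len)); 
        w=ray(p,a,b,z);print(k,round(d["score"],2),round(a),round(b),w.round(4),"diam",(2*np.linalg.norm(ray(p,a+rr,b,z)-w)).round(3))
g=cv2.resize(im[190:370,220:480],None,fx=3,fy=3,interpolation=cv2.INTER_CUBIC)
cv2.imwrite("pics/crop1.png",g[:,:,::-1])
E
```

```text
blue [217 264  27  27 575] [230.16695652 277.47304348] [0.5983 0.2872 0.03  ]
blue [286 301  25  28 311] [298.46623794 314.22186495] [0.5066 0.1234 0.03  ]
blue [347 320  28  24 266] [360.28571429 331.56015038] [ 0.4627 -0.0226  0.03  ]
blue [616 465  24  15 264] [629.83712121 473.25      ] [ 0.1324 -0.623   0.03  ]
red [436 292  32  31 491] [449.03258656 309.26069246] [ 0.5046 -0.2194  0.11  ]
red [430 308   9  16  17] [432.29411765 315.88235294] [ 0.4905 -0.181   0.11  ]
red [327 331   8   8  47] [330.65957447 334.06382979] [0.4546 0.0479 0.11  ]
red [ 10 429  35  21 346] [ 28.98554913 439.61271676] [0.24   0.7086 0.11  ]
yellow_cup_rim 0.78 464 264 [ 0.6114 -0.2663  0.075 ] diam 0.066
yellow_cup_rim 0.76 384 184 [ 0.8097 -0.0866  0.075 ] diam 0.068
yellow_cup_rim 0.61 408 239 [ 0.6739 -0.1388  0.075 ] diam 0.093
white_cup_rim 0.89 304 213 [0.7435 0.1064 0.075 ] diam 0.093
softener 0.82 448 309 [ 0.4993 -0.2017  0.19  ] diam 0.082
tablet_jar 0.64 233 281 [0.5807 0.2685 0.1   ] diam 0.082
tablet_jar 0.54 331 334 [0.4545 0.0481 0.1   ] diam 0.027
chute_end 0.87 343 272 [0.5971 0.017  0.095 ] diam 0.34
base 0.84 342 273 [0.6034 0.0166 0.03  ] diam 0.358
```

View pics/crop1.png

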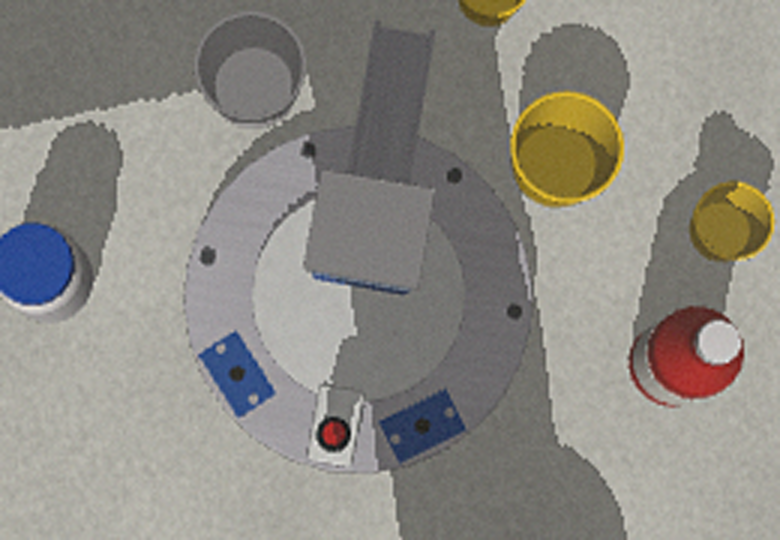

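```bash
python3 - <<'E'
from h import *
from scipy.optimize import least_squares
p=optics.read_camera("top")
c=ray(p,220+358/3-.33,190+299.5/3-.33,.03)
hl=ray(p,298.7,314.4,.03);hr=ray(p,360.4,331.4,.03);k=ray(p,330.66,334.06,.110)
print(c,hl,hr,k)
for q in (hl,hr,k): print(np.linalg.norm((q-c)[:2]))
def f(x): return [np.hypot(*(q[:2]-x))-.115 for q in (hl,hr,k)]
s=least_squares(f,c[:2]);print(s.x,s.cost)
for cc in (c[:2],s.x):
    a=lambda q:np.degrees(np.arctan2(*(q[:2]-cc)[::-1]))%360
    print("angles knob,hl,hr",a(k),a(hl),a(hr),"cup",(a(np.array([.6739,-.1388])))-180,(a(np.array([.7435,.1064]))),np.hypot(*(np.array([.6739,-.1388])-cc)))
# chute tip: crop (375..435, 20..35)
e=ray(p,220+404/3,190+27/3,.095);print("chute",e,np.hypot(*(e[:2]-s.x)),a(e))
# scene check
q=optics.read_camera("scene")
for n,X in [("knob top",[*k[:2],.11]),("c",[*c[:2],.03]),("hl",hl)]: print(n,proj(q,X))
im=q["img"][170:320,200:440];cv2.imwrite("pics/crop2.png",cv2.resize(im,None,fx=3.3,fy=3.3,interpolation=2)[:,:,::-1])
E
```

```text
[0.56382958 0.02539251 0.03      ] [0.50615815 0.12284111 0.03      ] [ 0.46305346 -0.02290848  0.03      ] [0.45458165 0.04793328 0.11      ]
0.1132352578751601
0.11175335380908497
0.11154908120594881
[0.56737219 0.02548837] 4.095356508053851e-12
angles knob,hl,hr 168.3419459670679 120.6176339497458 205.60793571459772 cup 123.83687805331402 24.2690489858806 0.19767315844251143
angles knob,hl,hr 168.74536940142235 122.16110183984911 204.88811630850418 cup 122.96016988720703 24.67365185677316 0.19580306931421304
chute [ 0.76955755 -0.01537111  0.095     ] 0.2062726734272466 348.57501576415115
knob top [364.86541429 194.22412975]
c [334.60367947 238.68179118]
hl [379.26721189 239.4620593 ]
```

View pics/crop2.png

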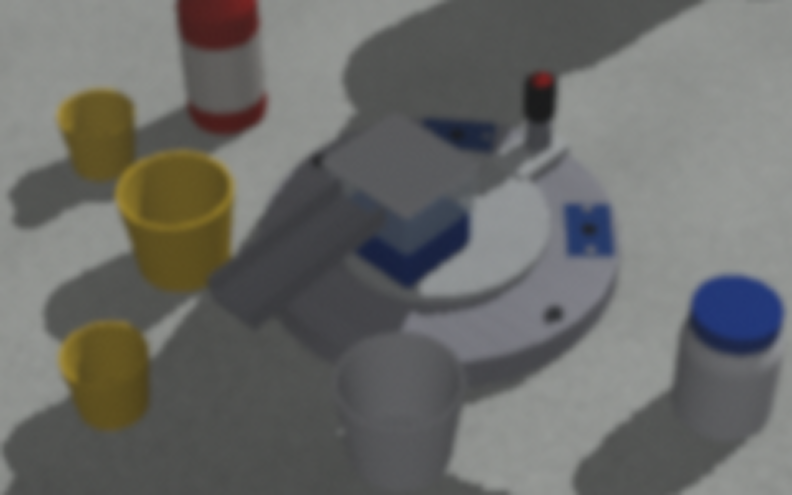

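```bash
cat >> h.py <<'E'
def rot(a):
    "tool down, x axis at azimuth a deg"
    a=np.radians(a);x=np.array([np.cos(a),np.sin(a),0]);z=np.array([0,0,-1.]);return np.stack([x,np.cross(z,x),z],1)
def wray(w,s,u,v,z):
    T=np.array(w["tool_from_camera"]);d=T[:3,:3]@np.linalg.inv(w["intrinsics"])@np.array([u,v,1.])
    R=np.array(s["eef_rot"]);d=R@d;c=R@T[:3,3]+np.array(s["tcp_pos"]);return c+d*(z-c[2])/d[2]
E
python3 - <<'E'
from h import *
np.set_printoptions(precision=3,suppress=True)
C=np.array([.566,.0255])
for a0 in (168.7,-11.3):
  for d in (0,-47):
    th=np.radians(168.7+d);P=C+.115*np.array([np.cos(th),np.sin(th)])
    print(a0,d,r.solve_ik([*P,.08],rot(a0+d)))
r.move_pose([.4546,.0479,.20],rot(-11.3))
s=r.read_state();w=optics.read_camera("wrist");print(s["time_s"],s["q"],s["wrist_force"],np.array(w["tool_from_camera"]))
cv2.imwrite("pics/w1.png",w["img"][:,:,::-1])
E
```

```text
168.7 0 [-13.753  19.794   4.425 123.009  -2.472  37.277 161.079]
168.7 -47 [-21.622  25.147   5.49  114.305  -3.574  40.705 107.76 ]
-11.3 0 [-35.607  22.184  30.148 123.688 -17.836  38.253  -4.455]
-11.3 -47 [-42.197  28.224  31.08  114.976 -21.254  42.337 -56.484]
3.3667 [-41.198   9.829  34.581 118.245  -6.89   53.832 -14.113] [ 1.012 -0.568  0.073] [[ 1.     0.    -0.     0.001]
 [-0.     0.954  0.298 -0.075]
 [ 0.    -0.298  0.954 -0.144]
 [ 0.     0.     0.     1.   ]]
```

View pics/w1.png

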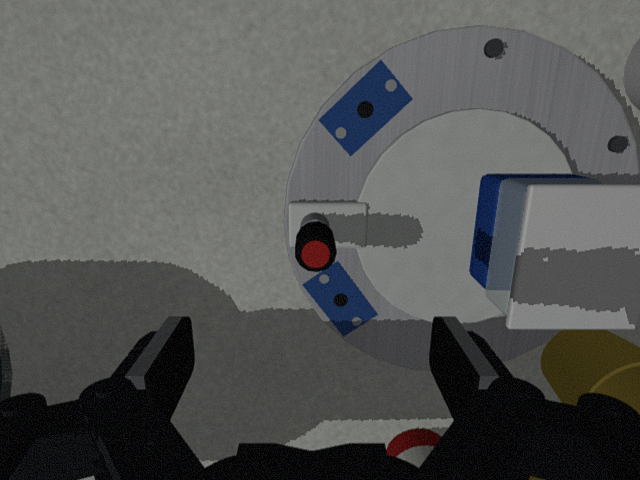

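The wrist view shows the target-side hole at (365,109), the other hole at (340,299) and the knob's red dot at (315,254). I'll refine the geometry from these.

```bash
python3 - <<'E'
from h import *
from scipy.optimize import least_squares
s=r.read_state();w=optics.read_camera("wrist");im=w["img"]
g=im.max(axis=2)
hs=[]
for (u,v) in ((365,109),(340,299)):
    sub=g[v-16:v+17,u-16:u+17]; m=(sub<45).astype('uint8')
    n,l,st,c=cv2.connectedComponentsWithStats(m);i=l[16,16];uv=c[i]+[u-16,v-16]
    hs.append(wray(w,s,*uv,.03));print(st[i],uv,hs[-1])
red=(im[...,0]>90)&(im[...,1]<60);red[300:]=0;ys,xs=np.nonzero(red);k=wray(w,s,xs.mean(),ys.mean(),.110);print(xs.mean(),ys.mean(),k)
# plate rim points left
rim=[(286,210),(300,137),(345,80),(420,38),(482,25),(551,36),(289,230)]
rp=[wray(w,s,*q,.03) for q in rim]
P=[q[:2] for q in hs]+[k[:2]]
f=lambda x:[np.hypot(*(q-x))-.115 for q in P]+[(np.hypot(*(q[:2]-x))-.145)*.6 for q in rp]
z=least_squares(f,[.566,.0255]);c=z.x;print(c,np.round(z.fun,4))
a=lambda q:np.degrees(np.arctan2(q[1]-c[1],q[0]-c[0]))%360
print(a(k),a(hs[0]),a(hs[1]))
E
```

```text
[  8   8  17  17 212] [364.81132075 108.93396226] [0.5098721  0.12018625 0.03      ]
[ 10  11  14  12 135] [340.24444444 299.54814815] [ 0.46577876 -0.0267078   0.03      ]
315.1183745583039 253.5689045936396 [0.45737614 0.04435516 0.11      ]
[0.57175376 0.01857886] [ 0.004   0.0002  0.0022 -0.003  -0.0001 -0.0008 -0.0021 -0.0014 -0.0007
 -0.0045]
167.29991209171104 121.34255370216961 203.13863642848548
```

```bash
python3 - <<'E'
from h import *
np.set_printoptions(precision=3,suppress=True)
r.move_linear([.456,.046,.13],frame=rot(-12),feed=.12)
s=r.read_state();print(s["time_s"],s["wrist_force"],s["moment"])
w=optics.read_camera("wrist")
im=w["img"];red=(im[...,0]>90)&(im[...,1]<60);ys,xs=np.nonzero(red[:330]);print(xs.mean(),ys.mean(),wray(w,s,xs.mean(),ys.mean(),.11))
cv2.imwrite("pics/w2.png",im[:,:,::-1])
E
```

```text
4.2 [ 0.48  -0.949  0.125] [0.021 0.015 0.049]
308.5 283.0 [0.458 0.052 0.11 ]
```

View pics/w2.png

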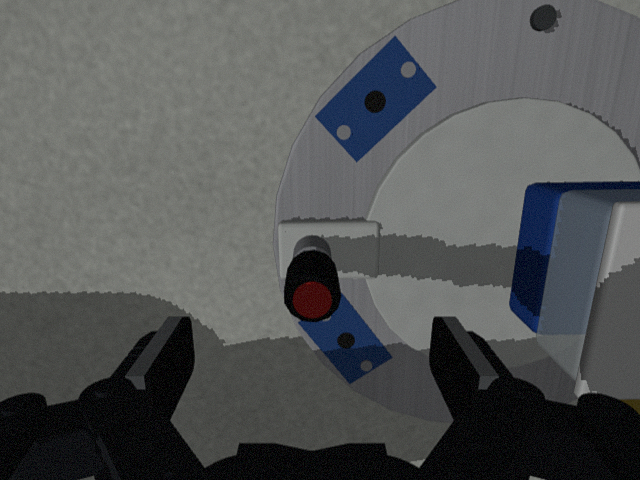

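```bash
python3 - <<'E'
from h import *
np.set_printoptions(precision=4,suppress=True)
s=r.read_state();w=optics.read_camera("wrist");im=w["img"].astype(int)
red=(im[...,0]>60)&(im[...,1]<40);red[:250]=0;red[340:]=0;ys,xs=np.nonzero(red);print(len(xs),xs.mean(),ys.mean())
k=wray(w,s,xs.mean(),ys.mean(),.11);h=wray(w,s,375,101,.03);print(k,h,s["tcp_pos"])
R=np.array(s["eef_rot"]);print("knob in tool",R.T@(k-np.array(s["tcp_pos"])))
E
```

```text
915 311.58032786885246 299.6655737704918
[0.4574 0.0441 0.11  ] [0.5104 0.1205 0.03  ] [0.4564 0.0461 0.1307]
knob in tool [0.0013 0.0018 0.0207]
```

```bash
python3 - <<'E'
from h import *
np.set_printoptions(precision=4,suppress=True)
def show(t):
    s=r.read_state();R=np.array(s["eef_rot"]);print(t,round(s["time_s"],2),np.array(s["tcp_pos"]),"F",np.array(s["wrist_force"]),"tool F",R.T@np.array(s["wrist_force"]),"w",s["grip_width"]);return s
r.set_gripper(.65)
show("a")
r.move_linear([.4566,.0453,.077],frame=rot(-12),feed=.08)
show("down")
r.set_gripper(0.0,effort=40)
show("closed");r.sleep(.1);s=show("closed")
w=optics.read_camera("wrist");cv2.imwrite("pics/w3.png",w["img"][:,:,::-1])
E
```

```text
a 4.71 [0.456  0.0461 0.1301] F [ 0.256   0.1965 -0.7318] tool F [ 0.2095 -0.2453  0.7319] w 0.651270868002619
down 5.53 [0.4568 0.0452 0.0772] F [ 0.2279 -0.1174  0.4907] tool F [ 0.2475  0.0674 -0.4906] w 0.6480167272567469
closed 5.89 [0.4566 0.0455 0.0775] F [-3.6436  0.3469 11.2475] tool F [ -3.6373   0.41   -11.2474] w 0.2904804401841785
closed 5.99 [0.4566 0.0455 0.0775] F [-4.7409  0.6879 10.9711] tool F [ -4.7809   0.3053 -10.971 ] w 0.29398148796081863
```

View pics/w3.png

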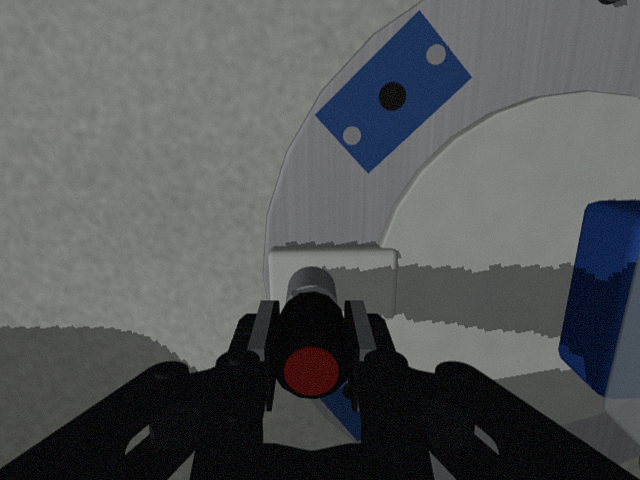

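```bash
cat >> h.py <<'E'
np.set_printoptions(precision=4,suppress=True)
def show(t):
    s=r.read_state();R=np.array(s["eef_rot"]);print(t,round(s["time_s"],2),np.array(s["tcp_pos"]),"tool F",(R.T@np.array(s["wrist_force"])).round(2),"w",round(s["grip_width"],3));return s
E
python3 - <<'E'
from h import *
for z in (.080,.086,.0965):
    r.move_linear([.4566,.0453,z],feed=.04); show(z)
r.sleep(.15);show("")
E
```

```text
0.08 6.29 [0.4564 0.0455 0.08  ] tool F [ 0.54 -1.47  7.82] w 0.291
0.086 6.59 [0.4564 0.0453 0.0861] tool F [-0.09 -1.75  9.32] w 0.29
0.0965 7.0 [0.4564 0.0453 0.0966] tool F [-0.68 -0.66 12.3 ] w 0.29
 7.15 [0.4564 0.0453 0.0964] tool F [-1.69 -1.78 11.57] w 0.293
```

```bash
python3 - <<'E'
from h import *
P0=np.array([.4566,.0453]);C=np.array([.569,.0214])
def at(d):
    t=np.radians(d);c,s=np.cos(t),np.sin(t);return C+np.array([[c,-s],[s,c]])@(P0-C)
for d in (-4,-8,-12):
    r.move_linear([*at(d),.0965],frame=rot(-12+d),feed=.05);show(d)
r.sleep(.1);show("")
E
```

```text
-4 7.46 [0.4583 0.0532 0.0963] tool F [-1.45 -1.55 11.57] w 0.296
-8 7.77 [0.4606 0.0606 0.0963] tool F [-4.59 -1.94 11.42] w 0.287
-12 8.07 [0.4636 0.0682 0.0963] tool F [-6.08 -1.31 11.79] w 0.289
 8.18 [0.4635 0.0681 0.0964] tool F [-5.58 -1.79 11.47] w 0.289
```

```bash
python3 - <<'E'
from h import *
s=r.read_state();p=np.array(s["tcp_pos"]);x=np.array(s["eef_rot"])[:,0]
C=np.array([.569,.0214]);P0=np.array([.4566,.0453]);t=np.radians(-12);c,sn=np.cos(t),np.sin(t);b=np.array([*(C+np.array([[c,-sn],[sn,c]])@(P0-C)),.0965])
r.move_linear(b-x*.0005,feed=.03);r.sleep(.1);show(.5)
r.move_linear(b-x*.0010,feed=.03);r.sleep(.1);show(1.)
E
```

```text
0.5 8.53 [0.4635 0.0681 0.0965] tool F [-3.24 -0.27 11.97] w 0.293
1.0 8.88 [0.4634 0.0683 0.0966] tool F [ 1.86  1.5  12.38] w 0.289
```

```bash
cat >> h.py <<'E'
C=np.array([.5695,.0240]);P0=np.array([.4564,.0454])
def at(d,dr=0):
    t=np.radians(d);c,s=np.cos(t),np.sin(t);v=P0-C;return C+np.array([[c,-s],[s,c]])@(v*(1+dr/np.linalg.norm(v)))
def toolF():
    s=r.read_state();return np.array(s["eef_rot"]).T@np.array(s["wrist_force"])
E
python3 - <<'E'
from h import *
dr=0
for d in (-18,-24,-30,-36,-40,-43):
    r.move_linear([*at(d,dr),.0965],frame=rot(-12+d),feed=.05);s=show(d)
    fx=toolF()[0]; dr+=-0.6*fx/7000
r.sleep(.1);show("");print(dr)
w=optics.read_camera("wrist");cv2.imwrite("pics/w4.png",w["img"][:,:,::-1])
w=optics.read_camera("top");cv2.imwrite("pics/t4.png",cv2.resize(w["img"][190:370,220:480],None,fx=3,fy=3,interpolation=2)[:,:,::-1])
E
```

```text
-18 9.27 [0.4688 0.0793 0.0965] tool F [ 1.2  -1.14 11.33] w 0.291
-24 9.66 [0.475  0.0893 0.0965] tool F [ 1.66 -2.12 12.62] w 0.29
-30 10.05 [0.4823 0.0986 0.0965] tool F [ 1.89 -2.24 12.23] w 0.291
-36 10.44 [0.4906 0.1073 0.0964] tool F [ 0.52 -1.86 11.48] w 0.292
-40 10.75 [0.4967 0.1126 0.0965] tool F [-0.48 -1.57 12.48] w 0.292
-43 11.02 [0.5015 0.1163 0.0965] tool F [ 0.66 -2.03 12.26] w 0.291
 11.12 [0.5015 0.1163 0.0965] tool F [ 1.46 -1.48 11.75] w 0.293
-0.0004667845134239189
```

View pics/w4.png

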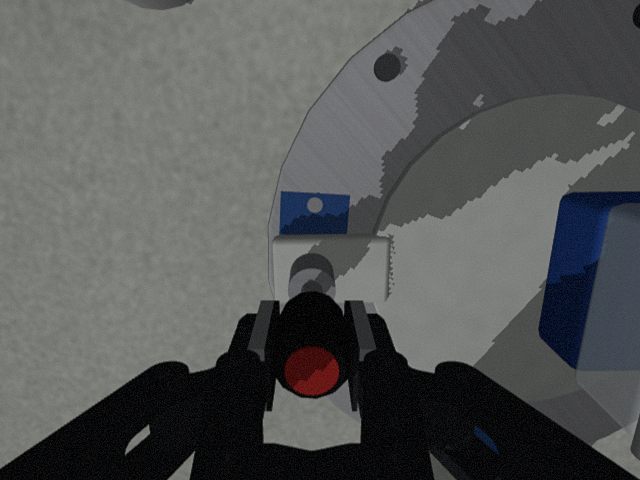

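View pics/t4.png

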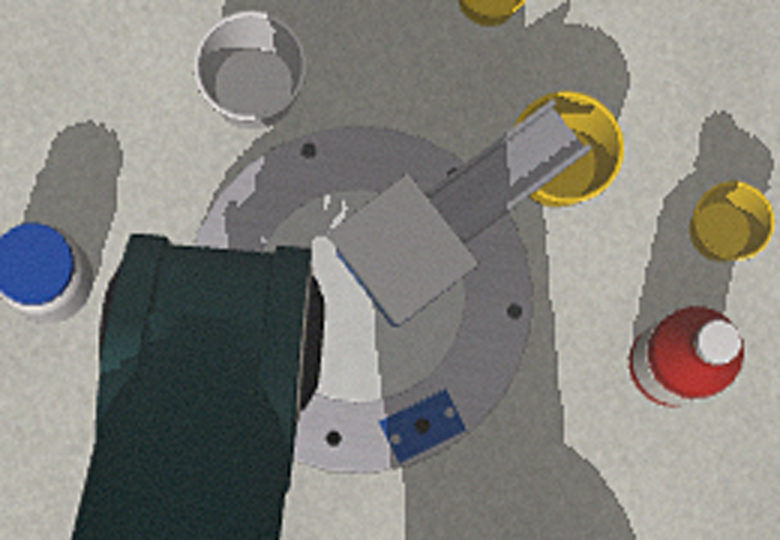

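```bash
python3 - <<'E'
from h import *
s=r.read_state();w=optics.read_camera("wrist")
dot=wray(w,s,315,205,.03);k=wray(w,s,312.5,372,.1295)
d=.0221
# dot-hole distance from w2 pose
s2=dict(tcp_pos=[.4564,.0461,.1307],eef_rot=rot(-12));f=lambda u,v:wray(w,s2,u,v,.03)
a,b,h=f(344,133),f(408.5,69),f(375,101);print(np.linalg.norm(a-h),np.linalg.norm(b-h),h)
an=lambda q:np.degrees(np.arctan2(q[1]-C[1],q[0]-C[0]))
x=s["eef_rot"][:,0]
T=np.array(s["eef_rot"]).T
print("dot tool",T@(dot-s["tcp_pos"]),"knob tool",T@(k-s["tcp_pos"]),an(dot),an(k),an(s["tcp_pos"]))
print("remaining deg (knob)",an(dot)+np.degrees(np.linalg.norm(b-h)/.115)-an(k), an(dot)+np.degrees(np.linalg.norm(b-h)/.115)-an(s["tcp_pos"]))
E
```

```text
0.02451564762418769 0.024442082100358243 [0.5107 0.1214 0.03  ]
dot tool [ 0.0033 -0.0322  0.0666] knob tool [ 0.0018  0.0005 -0.033 ] 110.19512083884801 126.66256438149135 126.38274081375921
remaining deg (knob) -4.289807482966978 -4.009983915234841
```

```bash
python3 - <<'E'
from h import *
dr=-.0006;d=-44.5
r.move_linear([*at(d,dr),.092],frame=rot(-12+d),feed=.04);r.sleep(.1);show("92")
z=.092
while z>.0855:
    z-=.0005 if z<.0905 else .001
    r.move_linear([*at(d,dr),z],feed=.02);r.sleep(.06)
    s=show(round(z,4));
    if toolF()[2]<5.5: break
print(z)
E
```

```text
92 11.65 [0.5042 0.1182 0.092 ] tool F [-1.14 -1.55 10.79] w 0.289
0.091 11.96 [0.5042 0.1181 0.091 ] tool F [-1.18 -2.64 10.83] w 0.292
0.09 12.27 [0.5042 0.1181 0.09  ] tool F [-2.15 -1.68  9.12] w 0.29
0.0895 12.57 [0.5042 0.1181 0.0895] tool F [-2.53 -1.38 10.61] w 0.292
0.089 12.88 [0.5042 0.1181 0.089 ] tool F [-2.68 -2.1  10.43] w 0.291
0.0885 13.19 [0.5042 0.1181 0.0886] tool F [-3.68 -0.11  6.71] w 0.294
0.088 13.5 [0.5043 0.1181 0.0883] tool F [-4.69  1.41 -2.51] w 0.291
0.088
```

```bash
python3 - <<'E'
from h import *
dr=-.0004;d=-44.5;z=.0884
r.move_linear([*at(d,dr),z],feed=.02);r.sleep(.05);show("start")
while d>-50.5:
    d-=.4
    r.move_linear([*at(d,dr),z],frame=rot(-12+d),feed=.01);s=r.read_state();f=toolF()
    print(round(d,1),round(s["time_s"],2),round(z,4),f.round(1),round(s["tcp_pos"][2],4))
    if abs(f[1])>13: print("lateral stop");break
    if f[2]>8.2:
        r.sleep(.05);g=toolF()[2]
        if g>8.2:
            r.move_linear([*at(d,dr),z-.0008],feed=.02);r.sleep(.05);f=toolF();print("  probe",f.round(1))
            if f[2]>7.5: print("in hole?");z-=.0008;break
            z-=.0003
    elif f[2]<2.5: z+=.0002
    dr+=-.3*f[0]/7000
print(d,dr,z)
E
```

```text
start 13.8 [0.5042 0.1181 0.0885] tool F [-2.81 -1.39  2.45] w 0.288
-44.9 14.05 0.0884 [-2.1  5.3 -1.1] 0.0883
-45.3 14.3 0.0886 [-0.2  3.4  4.2] 0.0884
-45.7 14.55 0.0886 [1.7 2.2 7.3] 0.0885
-46.1 14.8 0.0886 [1.2 0.3 9.6] 0.0885
  probe [ 2.3 -1.4 12. ]
in hole?
-46.099999999999994 -0.0003755442118672478 0.08780000000000002
```

```bash
python3 - <<'E'
from h import *
d=-46.1;dr=-.0004
for z in (.0873,.0868,.0863,.0858):
    r.move_linear([*at(d,dr),z],feed=.02);r.sleep(.05);s=show(z);f=toolF()
    if f[2]<4 or abs(f[1])>10: print("stop");break
E
```

```text
0.0873 15.45 [0.5069 0.1201 0.0874] tool F [ 2.05 -3.07 10.23] w 0.29
0.0868 15.75 [0.5069 0.1201 0.0869] tool F [ 2.55 -3.53  8.08] w 0.292
0.0863 16.05 [0.5069 0.1201 0.0864] tool F [ 2.35 -3.98  8.57] w 0.293
0.0858 16.35 [0.5069 0.1201 0.0858] tool F [ 2.71 -4.94  8.99] w 0.29
```

```bash
python3 - <<'E'
from h import *
dr=-.0004;z=.0858
for d in (-46.3,-46.5,-46.7):
    r.move_linear([*at(d,dr),z],frame=rot(-12+d),feed=.01);r.sleep(.08);show(d)
    if toolF()[1]>-1: break
dr+=-.7*toolF()[0]/7000
for z in (.0845,.083,.0815):
    r.move_linear([*at(d,dr),z],feed=.03);r.sleep(.05);s=show(z);f=toolF()
    if f[2]<3 or abs(f[1])>9: print("stop");break
print(d,dr)
E
```

```text
-46.3 16.68 [0.507  0.1202 0.0858] tool F [ 1.88 -3.88  8.26] w 0.289
-46.5 17.02 [0.5072 0.1203 0.0857] tool F [ 1.95 -0.45  7.02] w 0.292
0.0845 17.32 [0.5073 0.1203 0.0843] tool F [ 1.51 -1.91  9.9 ] w 0.29
0.083 17.62 [0.5074 0.1203 0.0829] tool F [ 0.75 -1.41  9.18] w 0.29
0.0815 17.92 [0.5074 0.1203 0.0814] tool F [ 0.54 -1.24  9.34] w 0.288
-46.5 -0.0005954896981728221
```

```bash
python3 - <<'E'
from h import *
d=-46.5;dr=-.0006
for z in (.080,.079,.0784,.078,.0776,.0772):
    r.move_linear([*at(d,dr),z],feed=.03);r.sleep(.05);s=show(z);f=toolF()
    if f[2]<4: print("home contact");break
E
```

```text
0.08 18.22 [0.5074 0.1204 0.0799] tool F [-0.94 -1.23  9.18] w 0.295
0.079 18.52 [0.5075 0.1203 0.079 ] tool F [-1.14 -1.73  8.64] w 0.292
0.0784 18.82 [0.5075 0.1203 0.0784] tool F [-1.87 -1.38  7.25] w 0.289
0.078 19.12 [0.5075 0.1203 0.078 ] tool F [-1.64 -0.49  6.76] w 0.29
0.0776 19.42 [0.5075 0.1203 0.0777] tool F [-2.75 -0.78  3.8 ] w 0.289
home contact
```

```bash
python3 - <<'E'
from h import *
r.set_gripper(.65);r.sleep(.1);s=show("open")
p=np.array(s["tcp_pos"])
w=optics.read_camera("wrist");cv2.imwrite("pics/w5.png",w["img"][:,:,::-1])
r.move_linear([p[0],p[1],.135],feed=.1);show("up")
s=r.read_state();w=optics.read_camera("wrist");cv2.imwrite("pics/w6.png",w["img"][:,:,::-1])
r.move_linear([p[0],p[1],.23],feed=.15)
r.move_pose([.35,.35,.30],rot(-12));s=show("away")
t=optics.read_camera("top");cv2.imwrite("pics/t6.png",cv2.resize(t["img"][190:370,220:480],None,fx=3,fy=3,interpolation=2)[:,:,::-1])
q=optics.read_camera("scene");cv2.imwrite("pics/s6.png",cv2.resize(q["img"][170:320,200:440],None,fx=3.3,fy=3.3,interpolation=2)[:,:,::-1])
E
```

```text
open 19.92 [0.5076 0.1202 0.0777] tool F [-0.29  0.47 -0.17] w 0.651
up 20.69 [0.5073 0.1203 0.1347] tool F [0.28 1.05 0.36] w 0.649
away 22.63 [0.3508 0.349  0.2996] tool F [-0.53  0.37  0.36] w 0.652
```

View pics/w6.png

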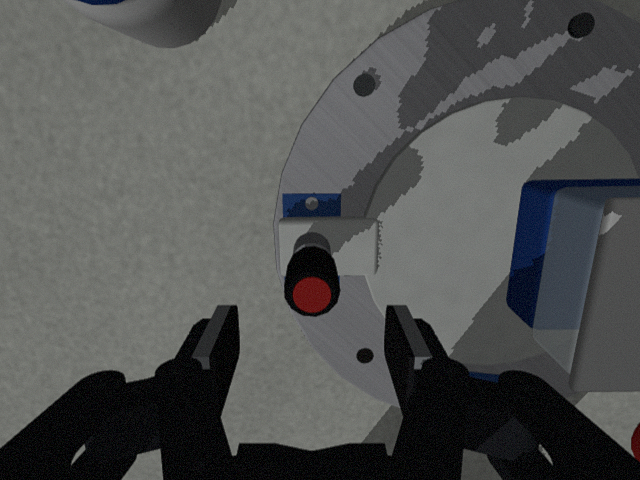

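View pics/t6.png

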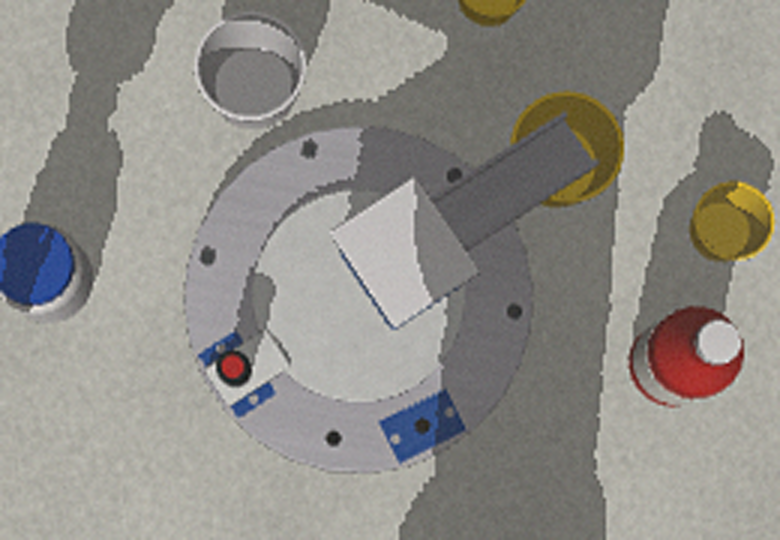

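View pics/s6.png

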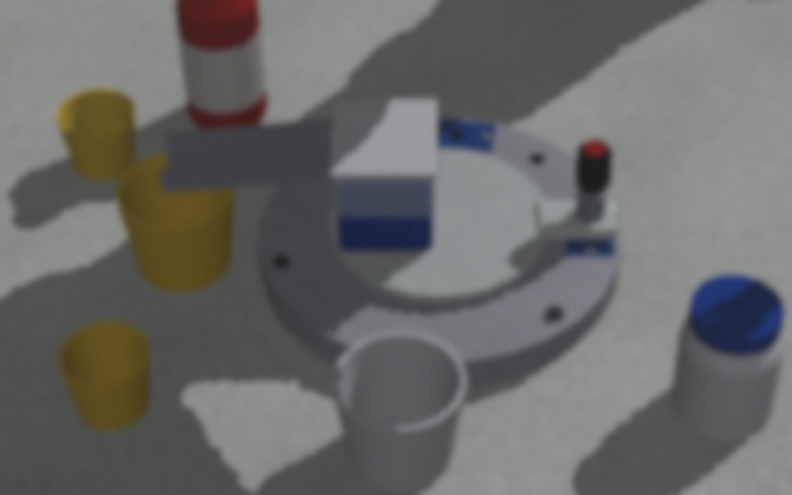

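The chute is over the big yellow cup, the arm sits on the middle of the left patch, and the cups, bottle and jar haven't moved. One last check is the knob height by triangulation, since it should be 0.110 m when home.

```bash
python3 - <<'E'
from h import *
from cell import job
t=optics.read_camera("top");q=optics.read_camera("scene")
im=t["img"].astype(int);m=(im[...,0]>110)&(im[...,1]<70)&(im[...,2]<80);m[:,:280]=0;m[:,320:]=0;m[:295]=0;m[330:]=0;ys,xs=np.nonzero(m);tu=(xs.mean(),ys.mean())
im=q["img"].astype(int);sub=im[205:225,368:394];m=(sub[...,0]-sub[...,1]>50);ys,xs=np.nonzero(m);qu=(xs.mean()+368,ys.mean()+205)
a0=(364.2,194.2)
def tri(A,B):
    from scipy.optimize import least_squares
    z=least_squares(lambda X:np.r_[proj(t,X)-A,proj(q,X)-B],[.5,.1,.1]);return z.x,z.fun
print(tu,qu,tri(np.array(tu),np.array(qu)),"start ref",tri(np.array((330.66,334.06)),np.array(a0)))
X=tri(np.array(tu),np.array(qu))[0];print(np.degrees(np.arctan2(X[1]-C[1],X[0]-C[0])))
job.sign_off()
E
```

```text
(np.float64(297.0), np.float64(311.6666666666667)) (np.float64(380.0), np.float64(214.66666666666666)) (array([0.5066, 0.1213, 0.1112]), array([ 0.5602, -0.2787,  0.6715,  0.0463])) start ref (array([0.4549, 0.0473, 0.1099]), array([ 0.2919, -0.1534,  0.3744,  0.0307]))
122.89295006704332
the job is handed in; nothing more can be done
```

The dispenser's chute is over the large yellow cup and the pin is down in the hole there. I let go, moved the arm away and handed the job in at about 23 s of the 53 s allowed.

I gripped the knob and raised the plunger about 19 mm. Then I turned the dispenser clockwise and felt for the hole with the pin lightly on the plate. The pin found the hole at about -46.5 degrees, and I lowered it home by hand before opening the gripper.

**Forces:** the highest push on the pin was about 12 N, during the first touch on the plate. At home the knob height was the same as at the start, within about 1 mm, and the wrist force dropped off as it should.

**Last pictures:** the cups, bottle and jar look unmoved, and the arm that carries the plunger sits on the middle of the blue patch. The knob top measured 0.111 m, against 0.110 m expected for home.

**Disagreements and gaps:**
- The wrist and top cameras differed by about 4 mm on where the knob was, which I settled by feel.
- The images put the hole at 46 to 47.7 degrees, against about 46.5 felt.
- I did not nudge the dispenser to test the lock. That it is locked rests on the pin's depth, the wrist force and the pictures.

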